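# Let the drained tin swing back upright on the tipper's ratchet

## Robot

A 6-joint arm with a two-finger parallel gripper is mounted at the origin on the work surface. World frame = base frame: x ahead of the robot, y to its left, z up, the work surface at z = 0. Lengths are in m, angles in rad, forces in N, time in s.
With the tool pointing down it reaches from about 0.35 to 0.875 m from the base axis. Payload 15.5 kg.
Tool frame: the origin (TCP) lies midway between the tips of the shut fingers; the grasp point (between the pads) lies 19 mm behind it; z points along the fingers, y is the direction in which the jaws open and shut (so a half turn about z gives the same grasp; the last joint's range is limited). The gripper opens to 85 mm and grips with 20 to 120 N. Pads are 22 mm wide; open, the fingers measure 114 mm over their backs; the gripper's body (76 mm by 85 mm) begins 54 mm behind the grasp point. The pads swing forward as they close: fully open they stand 13 mm farther back than shut.
Start: joints at [-1.268, 0.494, 1.345, -0, 1.302, -0.096], TCP at [0.242, -0.576, 0.231] pointing down, gripper open.
Joint ranges: [-2.91, 2.91], [-0.82, 2.16], [0.22, 2.67], [-1.22, 4.37], [0.12, 2.79], [-3.08, 3.08]. Speed limits (rad/s): [1.89, 1.89, 2.57, 3.01, 3.01, 3.01].

## Interface

Orientations are given as a unit quaternion [w, x, y, z].
In Python, from plant import arm, eyes, workorder gives the robot as it stands.
- The arm moves only by the shell command python3 -m inch 'ROWS' [OPENING] [FORCE]. ROWS is JSON, a list of rows, each an object with "dp": the shift along the tool's x, y, z in units of 0.5 m (1.0 is 0.5 m), a list of three; "spin": the turn about the tool's z in units of 0.08 rad (1.0 is 0.08 rad). A call has 1 to 12 rows; each row shifts and turns the commanded pose from where the row before left it, along the tool's axes as they then stand; what a row does not reach is not made up. A row lasts 1/12 s, in which the tool goes at most 41.7 mm and 7.16 degrees, less where a joint would pass 70% of its speed; a pose out of reach is approached as far as the arm can. A call with a number of a shift or a turn outside -1 to 1 is refused whole. A call with a gripper value outside its range is refused whole. OPENING is the gripper command: -1 is shut, 1 is fully open, values between are in proportion, set as the call begins (- or left out, the last holds). The fingers move at their own pace and stop on an object; FORCE is the grip in N (left out, the last holds). Time passes only in rows, so rows that do not move let the fingers close. It gives the time, the measured TCP pose, the force and the opening at its end, in the units of the state.
- arm.get_state(): the state, without advancing time (a new reading comes with each control period).
- eyes.camera(name): name is "scene" or "side" or "wrist"; returns a dict with "frame" (420x560x3 uint8, blue, green, red), "mtx" (3x3 intrinsics, pixels), "world_to_cam" (4x4, takes a point from world to camera coordinates); the wrist camera has in their place "mount" (4x4, takes a point from camera to tool coordinates, whose origin is the TCP and whose axes are the flange's). Camera axes: x right, y down, z forward; pixel columns grow to the right and rows downward; lengths in m; the calibration is good to about 2 mm. A picture is of the moment at which its call begins: read the wrist's pose just before it. There is no depth.
- workorder.close_job(): hands the job in, once; it reports no verdict.
The state is a dict: "time": time; "qpos": joint angles; "joint_velocities": joint speeds; "tau": joint torques, N m; "tool_pos": TCP position; "eef_rot": TCP orientation; "wrist_force": force on the tool from outside, world axes, zero at the start; "ft_torque": the same for the moment, N m; "gripper_width": finger opening in m.
Only numpy, scipy, OpenCV 4.12 (cv2) and the standard library are available. Lean on these libraries where they do the work, as an engineer would, in place of code of your own. Each camera call takes 0.05 s, during which the arm holds its last target.

## Task

The ink tin on the tipper has drained into the tub: press the thumb pad of the release lever down gently, by feel, until the pawl's nose is lifted clear of the loaded ratchet wheel, and hold it clear while the tin swings back by its own weight. Once the tin stands still and upright on its rest, ease the pawl down, without letting it snap, until it is fully home between two teeth, and let go. Do not force the lever, do not touch the tin or its tipping handle, and leave the tub, can, jar and knife where they are.

Things in the scene. Friction and masses are not known exactly. Their poses are not given: they have to be found in the camera images.
- tipper: Bench tin tipper, bolted down: grey steel frame 300 mm long, uprights 200 mm apart. Origin on the bench under the middle of the tin's tilt axis, which lies along the tipper's y, 235 mm up. x points to the pouring side (away from the robot), z up. Ratchet wheel and pawl are outside the -y upright, the oil damper and the black-knobbed tipping handle outside the +y one.
- tin (a joint): Tilt of the open steel tin in its saddle, rad: 0 upright on its rest (end of travel), 1.2 to 1.8 at the start, mouth tipped to the tipper's +x. Tin 140 mm wide, 165 mm tall, never above 345 mm. The toothed steel wheel (96 mm across, 24 teeth 5.5 mm deep) turns with it. With the pawl held clear it swings back by itself in 2 to 6 s, slowed by the damper.
- tin_lip (a point): Pouring edge of the tin's rim, 92 mm from the tilt axis; turns with the tin. At rest upright it is 295 mm up and 70 mm to the pouring side of the axis.
- pawl: Steel pawl lying along the tipper's x, 87 mm long. Origin in the middle of its round nose (5 mm thick), which points at the wheel. Nose height in the tipper's frame: 277 mm fully home between teeth, 282 mm and more clear of them, 283.5 mm on the stop. Pivot 42 mm towards the robot from the nose, 15 mm lower. Its spring slams it home if it is let go: raise the lever slower than 60 mm/s.
- release: Dark steel release lever on the pawl's pin. Origin: top middle of its flat thumb pad (26 x 28 mm), in the tipper's frame 130 mm to the robot's side of the tilt axis, 125 mm to -y, 271 mm up; free above, but a screw 37 mm towards the wheel stands 26 mm higher. Pressed down: 1 to 10 mm of play (1 N, differs), then 9 mm lift the nose clear (6 to 13 N), then a rubber stop (firm at 13 N). Over 18 N bends it.
- tub: Clear empty plastic tub, 120 mm wide, 75 mm tall, standing under the tin's mouth. Origin under its centre. Leave it.
- can: Closed steel ink can, 86 mm wide, 100 mm tall, beside the tipper on the wheel's side. Origin under its centre. Leave it.
- jar: White jar with a black lid, 68 mm wide, 85 mm tall, beside the tipper on the wheel's side. Origin under its centre. Leave it.
- knife: Ink knife: flat steel blade with a wooden handle, lying on the bench on the handle's side of the tipper. Leave it.

How it is judged:
On the way, in this order (a step that is already met when the one before it is completed fails the run):
1. the fingers hold the release lever down and the pawl's nose clear of the teeth (z of pawl in the frame of tipper above 0.282 m and contact force between the fingers and release above 0.5 N), for 0.2 s.
2. the tin has swung back upright onto its rest and stopped, the pawl still held clear (value of joint tin below 0.03 rad and velocity of joint tin above -0.03 rad/s and z of pawl in the frame of tipper above 0.281 m), for 0.2 s.
At the end, for the whole second after the job is handed in: the tin stands upright on its rest (within 0.03 rad) and the pawl lies still and fully home between two teeth (its nose lower than 278.5 mm in the tipper's frame), let go (value of joint tin below 0.03 rad and z of pawl in the frame of tipper below 0.2785 m and angular speed of pawl below 0.1 rad/s); the robot touches nothing.
It fails at once if the release lever or the pawl is forced with more than 18 N (contact force between any of the fingers, the arm and release above 18 N or contact force between any of the fingers, the arm and pawl above 18 N).
It fails at once if the pawl is let back into the wheel on the way, after the tin has begun to swing back (lip moved over 60 mm) and before it is upright (z of pawl in the frame of tipper below 0.2788 m and distance of tin_lip from where it was at the start of the episode above 0.06 m and value of joint tin above 0.05 rad).
It fails at once if the pawl is let go and snaps down into the wheel (its nose landing faster than 60 mm/s) (linear speed of pawl above 0.06 m/s and z of pawl in the frame of tipper below 0.28 m and contact force between the fingers and release below 0.5 N).
It fails at once if the robot touches the tin or its tipping handle (contact force between any of the fingers, the arm and tin above 1 N).
It fails at once if the tub or another thing on the bench is moved more than 20 mm (distance of any of tub, can, jar, knife from where it was at the start of the episode above 0.02 m).
It also fails if it takes over 59 s, if anything falls off the work surface, if the arm or the gripper's body presses on something with over 40 N, if the wrist force passes 120 N, or if a joint passes its speed limit or range.

## Working session

There is one attempt and no reset: what is moved stays moved. The work goes in short steps, Python scripts to look and compute and a shell command to move; the robot and the scene stay as the last step left them, time stands still between calls to the robot, and variables do not carry over. Pictures are saved under pics/ and viewed, and the job is handed in when it is done.

```bash
ls; mkdir -p pics; python3 - <<'E'
from plant import arm, eyes
import cv2,numpy as np
s=arm.get_state(); print({k:np.round(v,4).tolist() for k,v in s.items()})
for n in ["scene","side","wrist"]:
    d=eyes.camera(n); cv2.imwrite(f"pics/{n}0.png",d["frame"]); print(n,np.round(d["mtx"],1).tolist(),np.round(d.get("world_to_cam",d.get("mount")),4).tolist())
E
```

```text
pics
{'time': 0.0, 'qpos': [-1.2685, 0.4942, 1.3462, 0.0, 1.3025, -0.0955], 'joint_velocities': [0.0008, 0.0003, 0.0004, 0.0003, -0.0009, -0.0001], 'tau': [-0.0088, -88.216, -38.3869, -0.0009, 0.0104, -0.0001], 'tool_pos': [0.242, -0.5758, 0.2307], 'eef_rot': [-0.0006, 0.9803, 0.1976, -0.0001], 'wrist_force': [0.5077, -0.4306, -0.1635], 'ft_torque': [-0.0064, -0.0174, 0.0275], 'gripper_width': 0.0855}
scene [[537.9, 0.0, 272.0], [0.0, 537.9, 212.9], [0.0, 0.0, 1.0]] [[0.6983, 0.7158, -0.0037, -0.4496], [0.6809, -0.6659, -0.305, -0.3084], [-0.2207, 0.2105, -0.9523, 1.426], [0.0, 0.0, 0.0, 1.0]]
side [[476.0, 0.0, 279.8], [0.0, 476.0, 204.2], [0.0, 0.0, 1.0]] [[-0.9755, -0.2199, 0.0039, 0.594], [-0.1122, 0.4823, -0.8688, 0.2139], [0.1891, -0.848, -0.4951, 1.1488], [0.0, 0.0, 0.0, 1.0]]
wrist [[337.2, 0.0, 278.0], [0.0, 337.2, 208.6], [0.0, 0.0, 1.0]] [[-0.0009, -0.944, -0.33, 0.0853], [1.0, -0.0005, -0.0011, 0.0007], [0.0009, -0.33, 0.944, -0.1416], [0.0, 0.0, 0.0, 1.0]]
```

View pics/scene0.png

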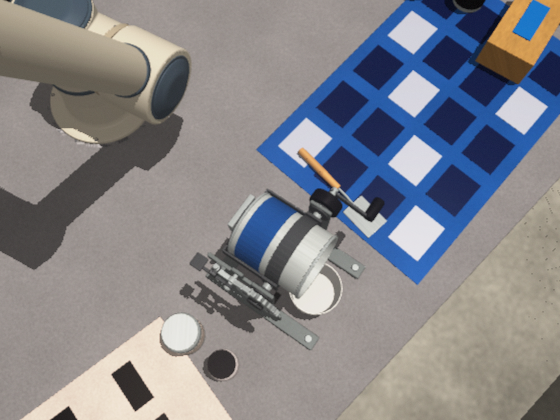

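View pics/side0.png

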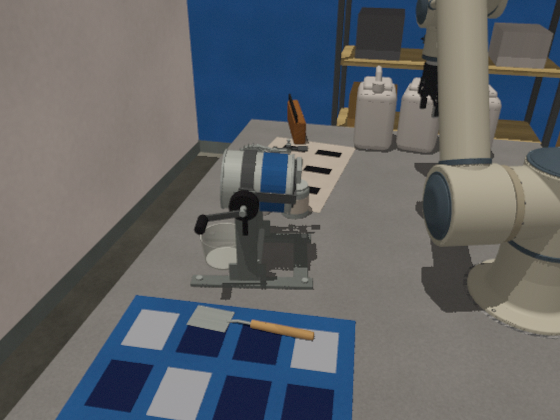

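View pics/wrist0.png

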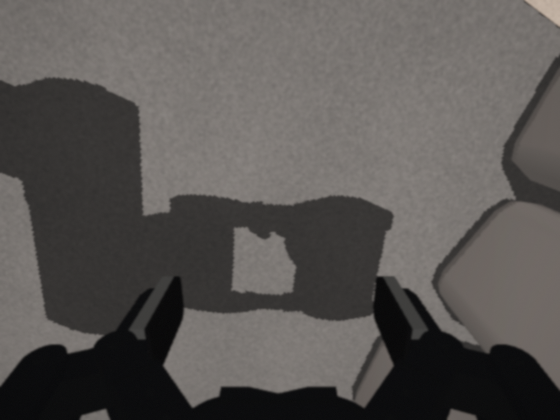

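The scene view shows the tipper at about (280,250). The lever pad is at about (199,262), and the frame bolts are at (356,267) and (309,339). I'll enlarge that area next.

```bash
python3 - <<'E'
import cv2
f=cv2.imread("pics/scene0.png")[180:380,170:380]
cv2.imwrite("pics/scene0z.png",cv2.resize(f,None,fx=3,fy=3,interpolation=cv2.INTER_CUBIC)[:600])
f=cv2.imread("pics/side0.png")[120:300,180:330]
cv2.imwrite("pics/side0z.png",cv2.resize(f,None,fx=3.3,fy=3.3,interpolation=cv2.INTER_CUBIC))
E
```

```text
(no output)
```

View pics/scene0z.png

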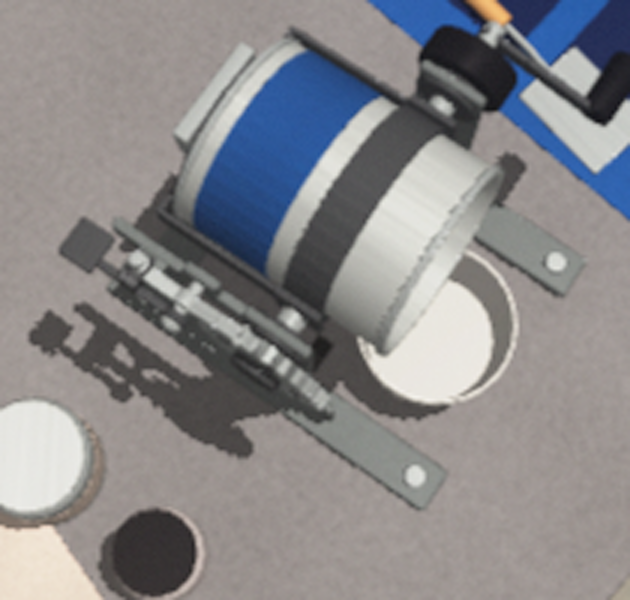

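View pics/side0z.png

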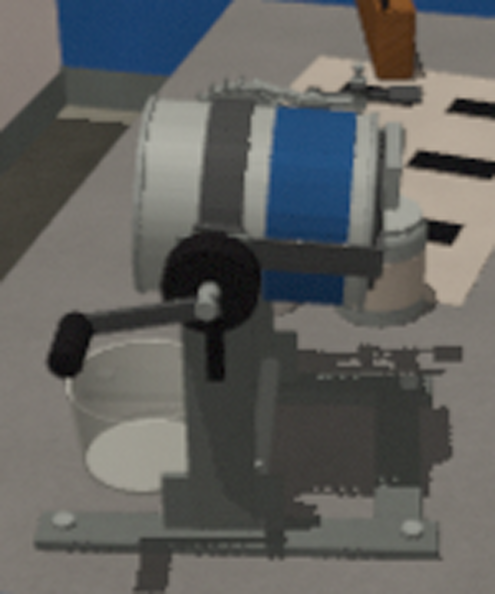

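```bash
cat > h.py <<'E'
import numpy as np
from plant import arm,eyes
def cam(n):
    d=eyes.camera(n); return d["mtx"],d["world_to_cam"]
K={'scene':None,'side':None}
def ray(c,uv):
    M,W=c; d=np.linalg.inv(M)@np.array([uv[0],uv[1],1.]); R=W[:3,:3]; return -R.T@W[:3,3], R.T@d
def atz(c,uv,z):
    o,d=ray(c,uv); return o+d*(z-o[2])/d[2]
def proj(c,p):
    M,W=c; q=M@(W[:3,:3]@np.asarray(p)+W[:3,3]); return q[:2]/q[2]
def tri(a,ua,b,ub):
    o1,d1=ray(a,ua);o2,d2=ray(b,ub)
    t=np.linalg.lstsq(np.stack([d1,-d2],1),o2-o1,rcond=None)[0]
    p,q=o1+t[0]*d1,o2+t[1]*d2
    return (p+q)/2,np.linalg.norm(p-q)
E
python3 - <<'E'
from h import *
s=cam('scene');d=cam('side')
np.set_printoptions(precision=4,suppress=True)
print('pad@271',atz(s,(199,261.7),.271), atz(d,(303.3,148.5),.271))
print(tri(s,(199,261.7),d,(303.3,148.5)))
print('bolt +y+x',tri(s,(355,267),d,(199.4,277.6)),atz(s,(355,267),.015))
A=atz(s,(355,267),.015);B=atz(s,(308.3,338.3),.015);print(A,B,np.linalg.norm(A-B))
C=atz(d,(199.4,277.6),.015);D=atz(d,(304.8,279.7),.015);print(C,D,np.linalg.norm(C-D))
y=(A-B)/np.linalg.norm(A-B);print('yaw from y',np.degrees(np.arctan2(-y[0],y[1])))
x=(C-D);print('yaw from x',np.degrees(np.arctan2(x[1],x[0])))
E
```

```text
pad@271 [ 0.582  -0.1302  0.271 ] [ 0.5749 -0.1186  0.271 ]
(array([ 0.5787, -0.1304,  0.2653]), np.float64(0.0037443079701595786))
bolt +y+x (array([0.7817, 0.1383, 0.0138]), np.float64(0.001453788846291807)) [0.7824 0.1383 0.015 ]
[0.7824 0.1383 0.015 ] [ 0.8207 -0.0576  0.015 ] 0.19958093081938866
[0.7803 0.1394 0.015 ] [0.5262 0.0892 0.015 ] 0.2590708163901869
yaw from y 11.064343680154959
yaw from x 11.177819946122522
```

The base bolts give a yaw of 11.1° from both views, and they are 200 mm apart, which matches the frame. Triangulation puts the pad at about (0.58,-0.130), 0.265 to 0.271 up. I'll shut the fingers, rise, turn so that tool x lies along tipper x, and move over it.

```bash
python3 -m inch '[{"dp":[0,0,-0.08],"spin":0.85},{"dp":[0,0,-0.08],"spin":0.85},{"dp":[0,0,-0.08],"spin":0.85},{"dp":[0,0,-0.04],"spin":0},{"dp":[0.05,-0.05,0],"spin":0},{"dp":[0.05,-0.05,0],"spin":0},{"dp":[0.05,-0.05,0],"spin":0},{"dp":[0.05,-0.05,0],"spin":0},{"dp":[0.05,-0.05,0],"spin":0},{"dp":[0.05,-0.05,0],"spin":0},{"dp":[0.05,-0.05,0],"spin":0},{"dp":[0.05,-0.05,0],"spin":0}]' -1 40
python3 - <<'E'
from h import *
s=arm.get_state();print(s['tool_pos'],s['eef_rot'],s['gripper_width'],s['wrist_force'])
E
```

```text
time: 1.25
tool_pos: [0.4004, -0.3398, 0.3713]
eef_rot: [0.0, 0.995, 0.097, 0.0]
wrist_force: [0.5, -0.3, 0.3]
gripper_width: -0.0002
[ 0.40041635 -0.33979975  0.37132444] [3.56553289e-06 9.95317599e-01 9.66585538e-02 2.81005246e-05] -0.00022489443467005413 [ 0.54432426 -0.34694286  0.33984224]
```

```bash
python3 -m inch '[{"dp":[0.06,-0.05,0],"spin":0},{"dp":[0.06,-0.05,0],"spin":0},{"dp":[0.06,-0.05,0],"spin":0},{"dp":[0.06,-0.05,0],"spin":0},{"dp":[0.06,-0.05,0],"spin":0},{"dp":[0.06,-0.05,0],"spin":0},{"dp":[0.04,-0.02,0],"spin":0},{"dp":[0,0,0],"spin":0},{"dp":[0,0,0],"spin":0}]'
python3 - <<'E'
from h import *
import cv2
s=arm.get_state();print(s['tool_pos'],s['eef_rot'],s['wrist_force'])
for n in ["wrist","scene","side"]:
    d=eyes.camera(n); cv2.imwrite(f"pics/{n}1.png",d["frame"])
E
```

```text
time: 2.0
tool_pos: [0.5658, -0.145, 0.3708]
eef_rot: [-0.0, 0.995, 0.098, -0.0]
wrist_force: [-0.6, 0.3, -0.0]
gripper_width: 0.0001
[ 0.56578429 -0.14495233  0.37081028] [-1.30054186e-04  9.95204960e-01  9.78107732e-02 -3.50385999e-04] [-0.56472119  0.33657543 -0.03412629]
```

View pics/wrist1.png

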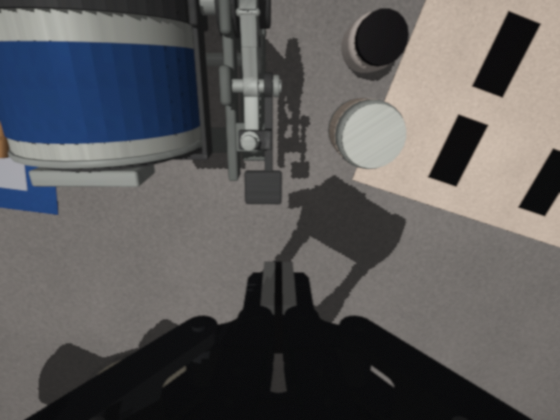

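The wrist view shows the dark thumb pad clearly. It spans about u 245–282 and v 172–203, centre (263,187), with the screw head at (250,140).

```bash
cat >> h.py <<'E'
from scipy.spatial.transform import Rotation as Rr
def wcam(tp,q,d):
    T=np.eye(4);T[:3,:3]=Rr.from_quat(np.r_[q[1:],q[0]]).as_matrix();T[:3,3]=tp
    return d["mtx"],np.linalg.inv(T@d["mount"])
E
python3 - <<'E'
from h import *
import cv2
np.set_printoptions(precision=4,suppress=True)
s=arm.get_state();d=eyes.camera("wrist");c=wcam(s['tool_pos'],s['eef_rot'],d)
f=d["frame"];cv2.imwrite("pics/wz.png",cv2.resize(f[110:220,200:310],None,fx=5,fy=5,interpolation=cv2.INTER_CUBIC))
p=atz(c,(263,187),.271);print(p)
R=Rr.from_quat(np.r_[s['eef_rot'][1:],s['eef_rot'][0]]).as_matrix()
print("tool delta",R.T@(p-s['tool_pos']), s['tool_pos'])
for a in [(245,187),(282,187),(263,172),(263,203),(250,140)]: print(a,(R.T@(atz(c,a,.271)-s['tool_pos'])))
print(tri(c,(263,187),cam('scene'),(199,261.7)))
E
```

```text
[ 0.5802 -0.1326  0.271 ]
tool delta [ 0.0179 -0.0107  0.1003] [ 0.5647 -0.1466  0.3713]
(245, 187) [ 0.0179 -0.0241  0.1003]
(282, 187) [0.0179 0.0034 0.1003]
(263, 172) [ 0.0293 -0.0106  0.1003]
(263, 203) [ 0.0054 -0.0109  0.1003]
(250, 140) [ 0.0524 -0.0194  0.1003]
(array([ 0.5929, -0.1324,  0.3145]), np.float64(0.000801760320895893))
```

View pics/wz.png

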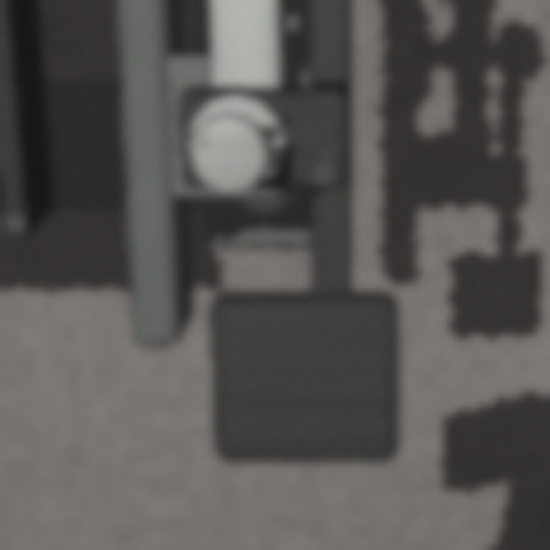

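The pad measures 24×27.5 mm, against the given 26×28, so it is the right part. I'll go over its centre and down to about 15 mm above it.

```bash
python3 -m inch '[{"dp":[0.037,-0.023,0],"spin":0},{"dp":[0,0,0.05],"spin":0},{"dp":[0,0,0.05],"spin":0},{"dp":[0,0,0.04],"spin":0},{"dp":[0,0,0.02],"spin":0},{"dp":[0,0,0.01],"spin":0},{"dp":[0,0,0],"spin":0},{"dp":[0,0,0],"spin":0}]'
python3 - <<'E'
from h import *
import cv2
s=arm.get_state();print(s['tool_pos'],s['eef_rot'],s['wrist_force'])
for n in ["wrist","scene","side"]:
    d=eyes.camera(n); cv2.imwrite(f"pics/{n}2.png",d["frame"])
a=cv2.imread("pics/wrist2.png")[80:380,130:430];b=cv2.imread("pics/side2.png")[90:240,240:390]
cv2.imwrite("pics/c2.png",np.hstack([cv2.resize(a,(400,400)),cv2.resize(b,(400,400))]))
E
```

```text
time: 2.92
tool_pos: [0.5816, -0.1315, 0.2873]
eef_rot: [0.0, 0.995, 0.097, 0.001]
wrist_force: [-0.3, 0.1, 0.0]
gripper_width: -0.0
[ 0.58156087 -0.13148131  0.28730108] [2.57154855e-04 9.95331161e-01 9.65167958e-02 5.67214598e-04] [-0.31452838  0.09442371  0.02007938]
```

View pics/c2.png

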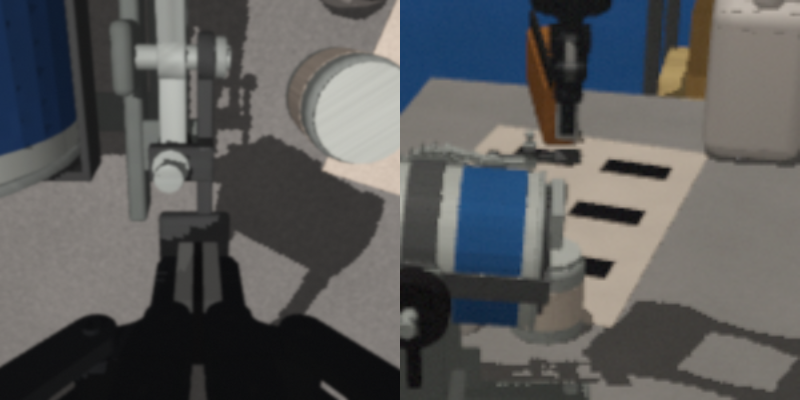

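Fingers are centred over the pad (left half of the picture, around (195,245)). Now I'll descend slowly.

```bash
python3 -m inch '[{"dp":[0,0,0.006],"spin":0},{"dp":[0,0,0.006],"spin":0},{"dp":[0,0,0.006],"spin":0},{"dp":[0,0,0.004],"spin":0},{"dp":[0,0,0.004],"spin":0},{"dp":[0,0,0],"spin":0},{"dp":[0,0,0],"spin":0}]'; python3 -m inch '[{"dp":[0,0,0.003],"spin":0},{"dp":[0,0,0.003],"spin":0},{"dp":[0,0,0],"spin":0},{"dp":[0,0,0],"spin":0}]'
python3 - <<'E'
from h import *
s=arm.get_state();print(s['tool_pos'],s['wrist_force'],s['ft_torque'])
E
```

```text
time: 3.65
tool_pos: [0.5812, -0.131, 0.2731]
eef_rot: [-0.0, 0.995, 0.097, -0.0]
wrist_force: [0.1, -0.2, -0.2]
gripper_width: -0.0002
time: 3.98
tool_pos: [0.5813, -0.1311, 0.2703]
eef_rot: [0.0, 0.995, 0.097, 0.0]
wrist_force: [-0.9, 0.5, 1.1]
gripper_width: -0.0002
[ 0.58128272 -0.13107594  0.27030038] [-0.94786881  0.53785133  1.08036445] [-0.01407469  0.02058894  0.00865458]
```

Contact at about 0.270 with 1.1 N, as expected. I'll continue through the play.

```bash
for i in 1 ; do python3 -m inch '[{"dp":[0,0,0.002],"spin":0},{"dp":[0,0,0.002],"spin":0},{"dp":[0,0,0],"spin":0}]' | egrep 'tool_pos|force'; python3 -m inch '[{"dp":[0,0,0.002],"spin":0},{"dp":[0,0,0],"spin":0}]'| egrep 'tool_pos|force'; done
```

```text
tool_pos: [0.5811, -0.1311, 0.2681]
wrist_force: [-0.6, -1.2, -0.0]
tool_pos: [0.5812, -0.131, 0.2671]
wrist_force: [-0.4, -1.2, 0.4]
```

```bash
python3 -m inch '[{"dp":[0,0,0.002],"spin":0},{"dp":[0,0,0.002],"spin":0},{"dp":[0,0,0],"spin":0}]' | egrep 'tool_pos|force'; python3 -m inch '[{"dp":[0,0,0.002],"spin":0},{"dp":[0,0,0.002],"spin":0},{"dp":[0,0,0],"spin":0}]'| egrep 'tool_pos|force'
```

```text
tool_pos: [0.5812, -0.1311, 0.2651]
wrist_force: [-0.1, -0.3, 1.9]
tool_pos: [0.5812, -0.1311, 0.2633]
wrist_force: [-1.5, -0.1, 4.8]
```

```bash
python3 -m inch '[{"dp":[0,0,0.002],"spin":0},{"dp":[0,0,0.002],"spin":0},{"dp":[0,0,0],"spin":0}]' | egrep 'tool_pos|force'; python3 -m inch '[{"dp":[0,0,0.002],"spin":0},{"dp":[0,0,0.002],"spin":0},{"dp":[0,0,0],"spin":0}]'| egrep 'tool_pos|force'
```

```text
tool_pos: [0.5813, -0.1311, 0.2617]
wrist_force: [-4.4, -0.9, 8.5]
tool_pos: [0.5812, -0.1311, 0.2595]
wrist_force: [-0.3, -1.0, 2.1]
```

```bash
python3 -m inch '[{"dp":[0,0,0.002],"spin":0},{"dp":[0,0,0.002],"spin":0},{"dp":[0,0,0],"spin":0}]' | egrep 'tool_pos|force'
```

```text
tool_pos: [0.5814, -0.1311, 0.2573]
wrist_force: [-2.7, -1.2, 8.4]
```

```bash
python3 -m inch '[{"dp":[0,0,0.002],"spin":0},{"dp":[0,0,0],"spin":0},{"dp":[0,0,0],"spin":0}]' | egrep 'time|tool_pos|force'
python3 - <<'E'
from h import *
import cv2
s=arm.get_state();print(s['wrist_force'])
d=eyes.camera("scene"); cv2.imwrite("pics/scene3.png",cv2.resize(d["frame"][180:380,170:380],None,fx=3,fy=3))
E
```

```text
time: 5.9
tool_pos: [0.5814, -0.131, 0.2564]
wrist_force: [-1.3, 0.3, 6.8]
[-1.28112233  0.27006563  6.79127779]
```

View pics/scene3.png

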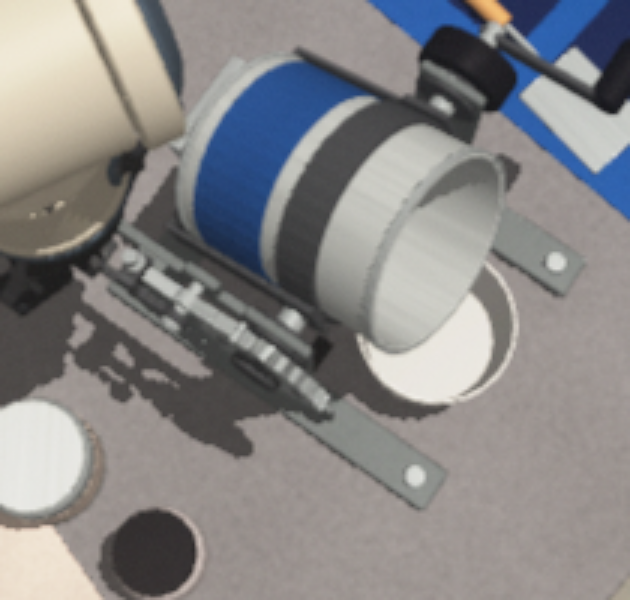

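The tin has already begun to tip back, with its mouth more open to view, so the nose is at the edge of clear. I'll press on towards the stop.

```bash
python3 -m inch '[{"dp":[0,0,0.002],"spin":0},{"dp":[0,0,0.002],"spin":0}]' | egrep 'time|tool_pos|force'
```

```text
time: 6.12
tool_pos: [0.5815, -0.1311, 0.2547]
wrist_force: [-0.7, 0.5, 10.3]
```

```bash
python3 -m inch '[{"dp":[0,0,0.001],"spin":0},{"dp":[0,0,0],"spin":0}]' | egrep 'time|tool_pos|force'
```

```text
time: 6.28
tool_pos: [0.5816, -0.131, 0.2541]
wrist_force: [-1.3, 0.6, 7.9]
```

```bash
python3 -m inch '[{"dp":[0,0,0.002],"spin":0},{"dp":[0,0,0],"spin":0}]' | egrep 'time|tool_pos|force'
```

```text
time: 6.45
tool_pos: [0.5818, -0.131, 0.2533]
wrist_force: [-1.5, -0.8, 9.8]
```

```bash
python3 -m inch '[{"dp":[0,0,0.001],"spin":0},{"dp":[0,0,0],"spin":0}]' | egrep 'time|tool_pos|force'
```

```text
time: 6.62
tool_pos: [0.5818, -0.131, 0.253]
wrist_force: [-2.4, 0.8, 12.1]
```

```bash
python3 -m inch '[{"dp":[0,0,0],"spin":0},{"dp":[0,0,0],"spin":0},{"dp":[0,0,0],"spin":0}]' | egrep 'time|tool_pos|force'
python3 - <<'E'
from h import *
import cv2
d=eyes.camera("scene"); cv2.imwrite("pics/scene4.png",cv2.resize(d["frame"][180:380,170:380],None,fx=3,fy=3))
for i in range(3):
  s=arm.get_state();print(s['time'],s['wrist_force'],s['tool_pos'][2]);eyes.camera("side")
E
```

```text
time: 6.87
tool_pos: [0.5818, -0.1311, 0.253]
wrist_force: [-1.8, 1.6, 12.2]
6.9167 [-0.87856712  1.44394029 12.95097889] 0.25303115564649786
6.9667 [-2.87630412  0.78228413 12.59873666] 0.2530204470671359
7.0167 [-2.30928132  2.54408911 13.38851288] 0.25304189771332636
```

View pics/scene4.png

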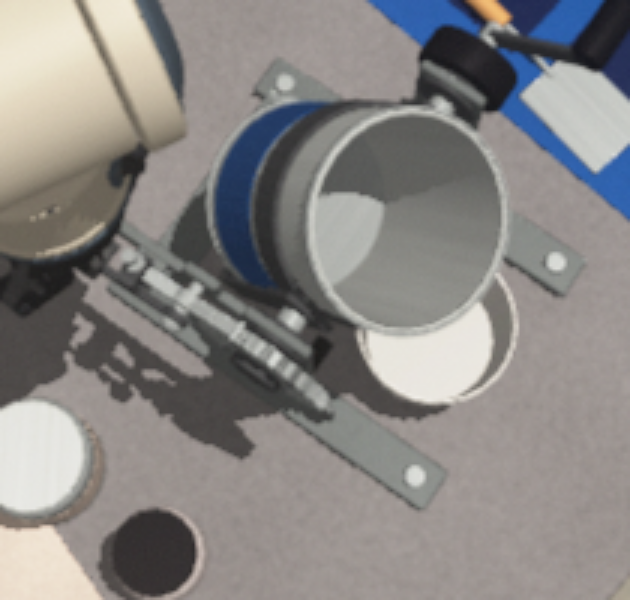

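The tin is swinging back. Force is steady at about 13 N, which means the lever is on the rubber stop. Holding here.

```bash
R='x'; for i in 1 2 3; do python3 -m inch '[{"dp":[0,0,0]},{"dp":[0,0,0]},{"dp":[0,0,0]},{"dp":[0,0,0]},{"dp":[0,0,0]},{"dp":[0,0,0]},{"dp":[0,0,0]},{"dp":[0,0,0]},{"dp":[0,0,0]},{"dp":[0,0,0]},{"dp":[0,0,0]},{"dp":[0,0,0]}]' | egrep 'time|tool_pos|force|refus|rror'; done
python3 - <<'E'
from h import *
import cv2
d=eyes.camera("scene"); a=cv2.resize(d["frame"][180:320,170:310],(400,400))
d=eyes.camera("side"); cv2.imwrite("pics/c5.png",np.hstack([a,cv2.resize(d["frame"][100:280,170:350],(400,400))]))
E
```

```text
$[0]: bad value
$[0]: bad value
$[0]: bad value
```

View pics/c5.png

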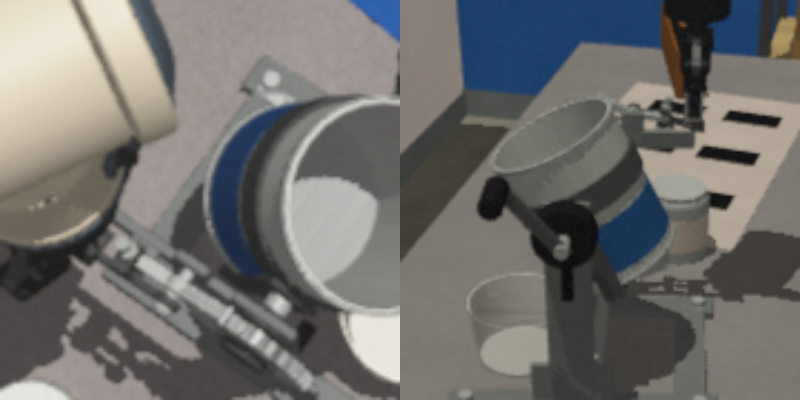

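The tin is at about 30° and still swinging. Those hold rows were refused because they lacked spin, so I'll repeat them with it.

```bash
python3 -m inch '[{"dp":[0,0,0],"spin":0},{"dp":[0,0,0],"spin":0},{"dp":[0,0,0],"spin":0},{"dp":[0,0,0],"spin":0},{"dp":[0,0,0],"spin":0},{"dp":[0,0,0],"spin":0},{"dp":[0,0,0],"spin":0},{"dp":[0,0,0],"spin":0},{"dp":[0,0,0],"spin":0},{"dp":[0,0,0],"spin":0},{"dp":[0,0,0],"spin":0},{"dp":[0,0,0],"spin":0}]' | egrep 'time|tool_pos|force'; python3 -m inch '[{"dp":[0,0,0],"spin":0},{"dp":[0,0,0],"spin":0},{"dp":[0,0,0],"spin":0},{"dp":[0,0,0],"spin":0},{"dp":[0,0,0],"spin":0},{"dp":[0,0,0],"spin":0},{"dp":[0,0,0],"spin":0},{"dp":[0,0,0],"spin":0},{"dp":[0,0,0],"spin":0},{"dp":[0,0,0],"spin":0},{"dp":[0,0,0],"spin":0},{"dp":[0,0,0],"spin":0}]' | egrep 'time|tool_pos|force'; python3 -m inch '[{"dp":[0,0,0],"spin":0},{"dp":[0,0,0],"spin":0},{"dp":[0,0,0],"spin":0},{"dp":[0,0,0],"spin":0},{"dp":[0,0,0],"spin":0},{"dp":[0,0,0],"spin":0},{"dp":[0,0,0],"spin":0},{"dp":[0,0,0],"spin":0},{"dp":[0,0,0],"spin":0},{"dp":[0,0,0],"spin":0},{"dp":[0,0,0],"spin":0},{"dp":[0,0,0],"spin":0}]' | egrep 'time|tool_pos|force'
python3 - <<'E'
from h import *
import cv2
A=eyes.camera("side")["frame"]
python_wait=[eyes.camera("scene") for _ in range(8)]
B=eyes.camera("side")["frame"]
print("diff",np.abs(A[100:280,170:290].astype(int)-B[100:280,170:290]).mean(),arm.get_state()['wrist_force'])
d=python_wait[-1]; a=cv2.resize(d["frame"][180:320,170:310],(400,400))
cv2.imwrite("pics/c6.png",np.hstack([a,cv2.resize(B[100:280,170:350],(400,400))]))
E
```

```text
time: 8.17
tool_pos: [0.5818, -0.1311, 0.253]
wrist_force: [-1.7, 1.1, 12.1]
time: 9.17
tool_pos: [0.5817, -0.131, 0.253]
wrist_force: [-2.4, 1.0, 13.1]
time: 10.17
tool_pos: [0.5818, -0.131, 0.253]
wrist_force: [-2.3, 1.4, 12.1]
diff 1.1151234567901234 [-3.5013604   1.80133176 11.39253097]
```

View pics/c6.png

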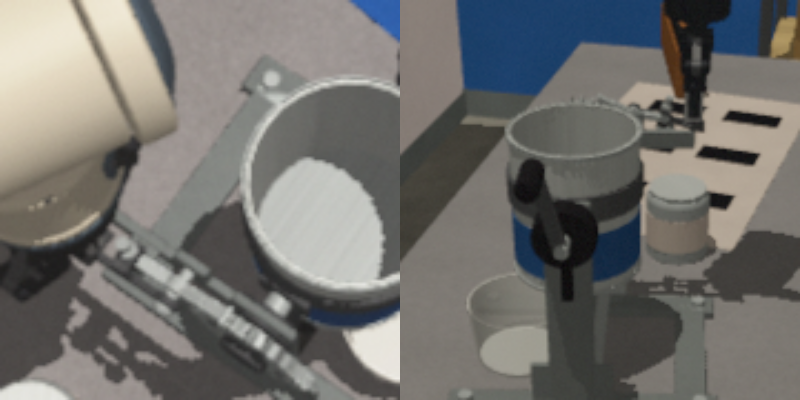

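The tin looks upright. I'll hold two more seconds and check that it is still.

```bash
python3 -m inch '[{"dp":[0,0,0],"spin":0},{"dp":[0,0,0],"spin":0},{"dp":[0,0,0],"spin":0},{"dp":[0,0,0],"spin":0},{"dp":[0,0,0],"spin":0},{"dp":[0,0,0],"spin":0},{"dp":[0,0,0],"spin":0},{"dp":[0,0,0],"spin":0},{"dp":[0,0,0],"spin":0},{"dp":[0,0,0],"spin":0},{"dp":[0,0,0],"spin":0},{"dp":[0,0,0],"spin":0}]' | egrep 'time|tool_pos|force'; python3 - <<'E'
from h import *
import cv2
A=eyes.camera("side")["frame"];cv2.imwrite("pics/sA.png",A)
E
python3 -m inch '[{"dp":[0,0,0],"spin":0},{"dp":[0,0,0],"spin":0},{"dp":[0,0,0],"spin":0},{"dp":[0,0,0],"spin":0},{"dp":[0,0,0],"spin":0},{"dp":[0,0,0],"spin":0},{"dp":[0,0,0],"spin":0},{"dp":[0,0,0],"spin":0},{"dp":[0,0,0],"spin":0},{"dp":[0,0,0],"spin":0},{"dp":[0,0,0],"spin":0},{"dp":[0,0,0],"spin":0}]' | egrep 'time|tool_pos|force'
python3 - <<'E'
from h import *
import cv2
A=cv2.imread("pics/sA.png");B=eyes.camera("side")["frame"];C=eyes.camera("side")["frame"]
g=lambda i:cv2.GaussianBlur(i[100:280,170:290],(0,0),1).astype(int)
for X,Y in((A,B),(B,C)): print("mean/max diff",np.abs(g(X)-g(Y)).mean(),np.abs(g(X)-g(Y)).max())
a=eyes.camera("scene")["frame"]
cv2.imwrite("pics/c7.png",np.hstack([cv2.resize(a[180:320,190:330],(400,400)),cv2.resize(B[130:250,200:320],(400,400))]))
E
```

```text
time: 11.67
tool_pos: [0.5818, -0.1311, 0.253]
wrist_force: [-2.7, 1.0, 12.4]
time: 12.72
tool_pos: [0.5818, -0.131, 0.253]
wrist_force: [-2.9, 1.4, 12.2]
mean/max diff 0.32419753086419756 4
mean/max diff 0.3329166666666667 4
```

View pics/c7.png

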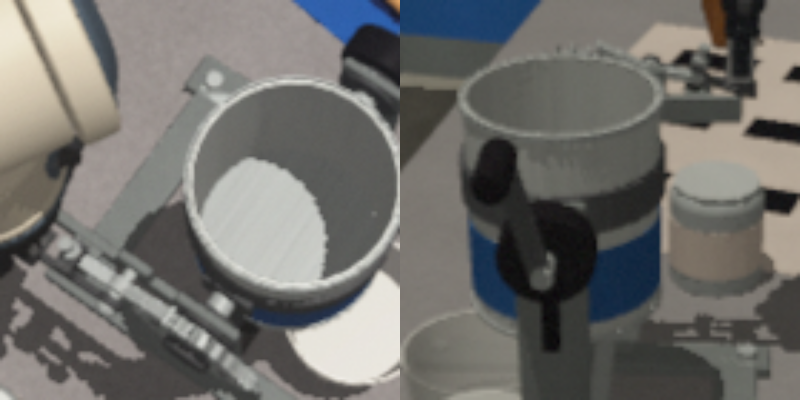

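The tin is upright on its rest and still: successive images differ only by noise, and the force is steady at 12–13 N. Now I'll ease the lever up at 12 mm/s.

```bash
python3 -m inch '[{"dp":[0,0,-0.001],"spin":0},{"dp":[0,0,-0.002],"spin":0},{"dp":[0,0,-0.002],"spin":0},{"dp":[0,0,-0.002],"spin":0},{"dp":[0,0,-0.002],"spin":0},{"dp":[0,0,-0.002],"spin":0},{"dp":[0,0,0],"spin":0}]' | egrep 'time|tool_pos|force';python3 -m inch '[{"dp":[0,0,-0.002],"spin":0},{"dp":[0,0,-0.002],"spin":0},{"dp":[0,0,-0.002],"spin":0},{"dp":[0,0,-0.002],"spin":0},{"dp":[0,0,-0.002],"spin":0},{"dp":[0,0,0],"spin":0}]' | egrep 'time|tool_pos|force';python3 -m inch '[{"dp":[0,0,-0.002],"spin":0},{"dp":[0,0,-0.002],"spin":0},{"dp":[0,0,-0.002],"spin":0},{"dp":[0,0,-0.002],"spin":0},{"dp":[0,0,-0.002],"spin":0},{"dp":[0,0,-0.002],"spin":0},{"dp":[0,0,-0.002],"spin":0},{"dp":[0,0,-0.002],"spin":0},{"dp":[0,0,0],"spin":0}]' | egrep 'time|tool_pos|force'
```

```text
time: 13.45
tool_pos: [0.5813, -0.1311, 0.2582]
wrist_force: [-3.5, 0.6, 8.0]
time: 13.95
tool_pos: [0.5813, -0.1311, 0.263]
wrist_force: [-2.0, -0.6, 5.7]
time: 14.7
tool_pos: [0.5813, -0.131, 0.271]
wrist_force: [0.7, 1.4, 0.3]
```

The force eased smoothly to zero. I'll lift off slowly, then clear.

```bash
python3 -m inch '[{"dp":[0,0,-0.003],"spin":0},{"dp":[0,0,-0.003],"spin":0},{"dp":[0,0,-0.005],"spin":0},{"dp":[0,0,-0.02],"spin":0},{"dp":[0,0,-0.05],"spin":0},{"dp":[0,0,-0.06],"spin":0},{"dp":[0,0,-0.06],"spin":0},{"dp":[-0.04,0,0],"spin":0},{"dp":[-0.06,0,0],"spin":0},{"dp":[-0.06,0,0],"spin":0},{"dp":[0,0,0],"spin":0},{"dp":[0,0,0],"spin":0}]' | egrep 'time|tool_pos|force'
python3 - <<'E'
from h import *
import cv2
np.set_printoptions(precision=4,suppress=True)
w=eyes.camera("wrist")["frame"];a=eyes.camera("scene")["frame"];B=eyes.camera("side")["frame"]
cv2.imwrite("pics/scene8.png",a);cv2.imwrite("pics/w8.png",w);cv2.imwrite("pics/s8.png",B)
cv2.imwrite("pics/c8.png",np.hstack([cv2.resize(a[180:320,180:320],(400,400)),cv2.resize(B[130:250,200:320],(400,400))]))
A=cv2.imread("pics/scene0.png")
# saved initial vs now for the bench things
for n,(x,y,W,H) in dict(can=(160,312,44,44),jar=(203,347,36,36)).items():
    t=A[y:y+H,x:x+W];r=cv2.matchTemplate(a[y-15:y+H+15,x-15:x+W+15],t,cv2.TM_CCOEFF_NORMED);print(n,cv2.minMaxLoc(r)[1],np.array(cv2.minMaxLoc(r)[3])-15)
x,y,W,H=192,254,16,16
r=cv2.matchTemplate(a[y-8:y+H+8,x-8:x+W+8],A[y:y+H,x:x+W],cv2.TM_CCOEFF_NORMED);print('pad',cv2.minMaxLoc(r)[1],np.array(cv2.minMaxLoc(r)[3])-8)
E
```

```text
time: 15.7
tool_pos: [0.5019, -0.1467, 0.3726]
wrist_force: [-0.0, 0.5, 0.4]
can 0.9996764659881592 [0 0]
jar 0.9994681477546692 [0 0]
pad 0.9980073571205139 [0 0]
```

View pics/c8.png

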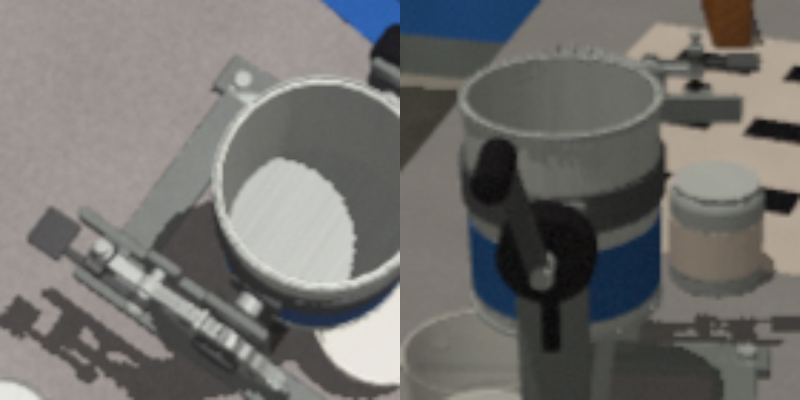

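View pics/w8.png

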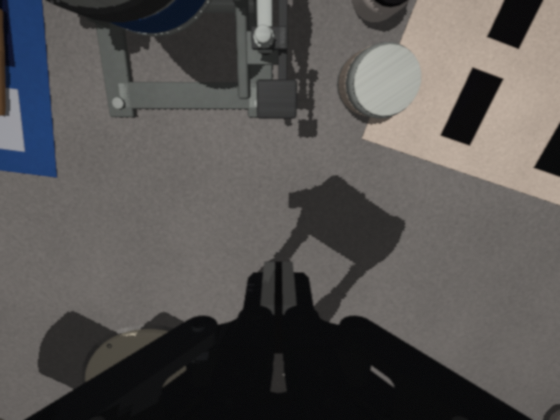

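The tin is upright and the arm is clear. The can, jar and pad match their starting images. One last check is whether the pawl's pose matches the start, when it was home.

```bash
python3 - <<'E'
import cv2,numpy as np
A=cv2.imread("pics/scene0.png");a=cv2.imread("pics/scene8.png");p=cv2.imread("pics/scene4.png")
c=lambda i:cv2.resize(i[250:310,190:250],(380,380),interpolation=cv2.INTER_CUBIC)
d=cv2.absdiff(A,a)
h=lambda i:cv2.resize(i[210:390,60:240],(380,380),interpolation=cv2.INTER_CUBIC)
cv2.imwrite("pics/c9.png",np.hstack([c(A),c(a)]))
d2=c(d)*2; cv2.imwrite("pics/d9.png",d2)
S0=cv2.imread("pics/side0.png");S8=cv2.imread("pics/s8.png")
for n,P,Q,(x,y,W,H) in [("screw",A,a,(206,258,16,14)),("pawl pin",A,a,(222,268,16,14)),("pawl scene",A,a,(212,262,22,18)),("knife",A,a,(300,150,38,36)),("knife side",S0,S8,(190,305,130,36)),("screw side",S0,S8,(280,135,32,20)),("tub side",S0,S8,(198,245,34,26))]:
    t=P[y:y+H,x:x+W];r=cv2.matchTemplate(Q[y-6:y+H+6,x-6:x+W+6],t,cv2.TM_CCOEFF_NORMED);print(n,cv2.minMaxLoc(r)[1],np.array(cv2.minMaxLoc(r)[3])-6)
E
```

```text
screw 0.8185358047485352 [0 0]
pawl pin 0.9472571015357971 [0 0]
pawl scene 0.8813849091529846 [0 0]
knife 0.9995794296264648 [0 0]
knife side 0.9992496371269226 [0 0]
screw side 0.9671475291252136 [0 0]
tub side 0.9988856315612793 [0 0]
```

View pics/c9.png

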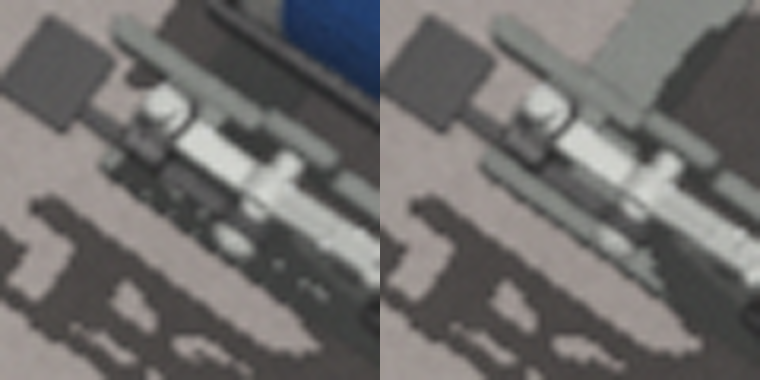

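View pics/d9.png

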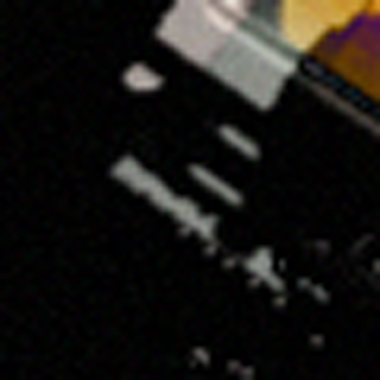

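The pawl, its pin, the screw and the pad match the starting image. Only shadows differ, so the pawl is home. Handing in.

```bash
python3 -c "
from plant import workorder
print(workorder.close_job())"
```

```text
the job is handed in; nothing more can be done
None
```

I pressed the release lever, the tin swung back upright, and I eased the pawl home and let go. The job is handed in, and the hand-in gave no verdict.

- **Pressing:** I pressed the thumb pad with shut fingers from about 0.270 m to 0.253 m. The force settled at about 12–13 N on the rubber stop. The highest single reading I saw was 13.4 N, against the 18 N limit, but forces were only read at the end of each move, not continuously.
- **Holding:** I held it there for about 6 s until the tin stood upright. Images a second apart differed only by noise.
- **Easing back:** I raised the lever at about 12 mm/s, with the force falling smoothly from about 12 N to zero, then lifted off and backed away. I handed in at about 16 s.

**Last checks:**
- The can, jar, knife, tub and thumb pad had not shifted in the images.
- The pawl and its screw matched less well (0.82–0.95), but with no shift. The difference image puts that down to changed shadows.
- "Pawl fully home" rests on that image match and on the force falling to zero. I did not measure the nose height directly.

**Two things that did not go to plan:**
- The tin began to move a little before I felt the stop, with the nose right at the edge of clear. I pressed on to the stop at once.
- One set of hold rows was refused because they lacked "spin". The arm stayed where it was, so it had no effect.

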